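Find the corner that rocks and press its shim flat

TASK

One corner of the aluminium plate on the levelling stand has lost its footing: with the fingertips, press down on the blue dots at the plate's corners one after another until you find the one that sinks, then press only that corner's brass shim lever down until it lies fully flat, so the plate is carried level again. Leave the other three levers standing, pick nothing up, and do not disturb the brass weight on the plate or the bottle and vial beside it.

Things in the scene. Friction and masses are not known exactly. Their poses are not given: they have to be found in the camera images.
- frame: Grey base plate of a small levelling stand, 156 (x) by 256 (y) by 12 mm, fixed to the bench. Origin: centre of its underside. Its x points away from the robot, y to the left at yaw 0. It carries four rubber feet in steel sleeves at x +-50, y +-54 mm, four brass shim levers along its left and right sides, and two upright 8 mm pins (x 0, y +-58 mm, 38 mm high) that locate the loose plate.
- plate: Loose aluminium plate, 140 (x) by 142 (y) by 10 mm, lying level on the four feet, held sideways by the two pins through its holes (about 1.5 mm play). Origin: centre of its underside, 24 mm above the bench; its top is 34 mm above the bench. A blue dot of 16 mm marks each corner, right above a foot.
- weight: Brass 200 g calibration weight, 29 mm wide, 50 mm high, standing near the middle of the plate. Origin: centre of its underside. A bystander: it stays on the plate.
- dropper: Brown dropper bottle, 33 mm wide, 94 mm high, standing on the bench behind the frame. Origin: centre of its underside. A bystander.
- vial: Glass vial with red cap, 21 mm wide, 50 mm high, standing on the bench behind the frame. Origin: centre of its underside. A bystander.
- corner_1 (a point): Centre of the blue dot at the far left corner, on the plate's top face, at (50, 54, 10) mm in the plate's frame. One foot of the four (which one changes) has lost its packing: at that corner the plate sinks 4 mm under about 4 N and the foot stays down; the other corners are solid.
- corner_2 (a point): Centre of the blue dot at the far right corner, on the plate's top face, at (50, -54, 10) mm in the plate's frame. One foot of the four (which one changes) has lost its packing: at that corner the plate sinks 4 mm under about 4 N and the foot stays down; the other corners are solid.
- corner_3 (a point): Centre of the blue dot at the near right corner, on the plate's top face, at (-50, -54, 10) mm in the plate's frame. One foot of the four (which one changes) has lost its packing: at that corner the plate sinks 4 mm under about 4 N and the foot stays down; the other corners are solid.
- corner_4 (a point): Centre of the blue dot at the near left corner, on the plate's top face, at (-50, 54, 10) mm in the plate's frame. One foot of the four (which one changes) has lost its packing: at that corner the plate sinks 4 mm under about 4 N and the foot stays down; the other corners are solid.
- tab_1 (a point): Pressing point on the ribbed top face of the brass shim lever of the far left corner (corner_1). The tab is 24 mm wide, 3 mm thick, reaches from the hinge outward (+y of the frame) for 43 mm; this point is 32 mm from the hinge pin, which lies at (50, 77, 19) mm in the frame. Standing, the point is about 32 mm above the bench; flat on its rubber rest, 20.5 mm above the bench and 109 mm from the frame's middle line.
- tab_2 (a point): Pressing point on the ribbed top face of the brass shim lever of the far right corner (corner_2). The tab is 24 mm wide, 3 mm thick, reaches from the hinge outward (-y of the frame) for 43 mm; this point is 32 mm from the hinge pin, which lies at (50, -77, 19) mm in the frame. Standing, the point is about 32 mm above the bench; flat on its rubber rest, 20.5 mm above the bench and 109 mm from the frame's middle line.
- tab_3 (a point): Pressing point on the ribbed top face of the brass shim lever of the near right corner (corner_3). The tab is 24 mm wide, 3 mm thick, reaches from the hinge outward (-y of the frame) for 43 mm; this point is 32 mm from the hinge pin, which lies at (-50, -77, 19) mm in the frame. Standing, the point is about 32 mm above the bench; flat on its rubber rest, 20.5 mm above the bench and 109 mm from the frame's middle line.
- tab_4 (a point): Pressing point on the ribbed top face of the brass shim lever of the near left corner (corner_4). The tab is 24 mm wide, 3 mm thick, reaches from the hinge outward (+y of the frame) for 43 mm; this point is 32 mm from the hinge pin, which lies at (-50, 77, 19) mm in the frame. Standing, the point is about 32 mm above the bench; flat on its rubber rest, 20.5 mm above the bench and 109 mm from the frame's middle line.
- shim_1 (a joint): Angle of the far left shim lever in rad: 0 standing up at a slant, 0.38 pressed fully flat. Needs about 8 N at the pressing point, does not spring back. Flat, its toe under the plate carries the corner.
- shim_2 (a joint): Angle of the far right shim lever in rad: 0 standing up at a slant, 0.38 pressed fully flat. Needs about 8 N at the pressing point, does not spring back. Flat, its toe under the plate carries the corner.
- shim_3 (a joint): Angle of the near right shim lever in rad: 0 standing up at a slant, 0.38 pressed fully flat. Needs about 8 N at the pressing point, does not spring back. Flat, its toe under the plate carries the corner.
- shim_4 (a joint): Angle of the near left shim lever in rad: 0 standing up at a slant, 0.38 pressed fully flat. Needs about 8 N at the pressing point, does not spring back. Flat, its toe under the plate carries the corner.
- foot_1 (a joint): How far the rubber foot under the far left corner has sunk into its sleeve, m: 0 up, 0.004 fully down. It stays down.
- foot_2 (a joint): How far the rubber foot under the far right corner has sunk into its sleeve, m: 0 up, 0.004 fully down. It stays down.
- foot_3 (a joint): How far the rubber foot under the near right corner has sunk into its sleeve, m: 0 up, 0.004 fully down. It stays down.
- foot_4 (a joint): How far the rubber foot under the near left corner has sunk into its sleeve, m: 0 up, 0.004 fully down. It stays down.
Things that resemble listed ones, but are neither listed nor needed, are in the scene too. What is meant by the plate is not black or turquoise, and is the larger of those in its own colour.

How it is judged:
By the outcome, as a careful person would: the job done as asked, in the order asked, and still so for the second after the job is handed in, with the robot touching nothing.
It also fails if it takes over 51 s, if anything falls off the work surface, if the arm or the gripper's body presses on something with over 40 N, if the wrist force passes 120 N, or if a joint passes its speed limit or range.

ROBOT

A 7-joint arm with a two-finger parallel gripper is mounted at the origin on a cart in front of the work surface, level with it; the furniture and walls round the work are solid. World frame = base frame: x ahead of the robot, y to its left, z up, the work surface at z = 0. Lengths are in m, angles in rad, forces in N, time in s.
With the tool pointing down it reaches from about 0.425 to 0.925 m from the base axis. Payload 6.8 kg.
Tool frame: the origin (TCP) lies on the centre line of the jaws, within the pads' length; the fingertips stand 14 mm ahead of it and the grasp point (between the pads) lies 5 mm behind it (r.nose_length is the distance from the TCP to the fingertips, in m); z points along the fingers, y is the direction in which the jaws open and shut (so a half turn about z gives the same grasp; the last joint's range is limited). The gripper opens to 85 mm and grips with 20 to 120 N. Pads are 22 mm wide; open, the fingers measure 114 mm over their backs; the gripper's body (76 mm by 85 mm) begins 54 mm behind the grasp point. The pads swing forward as they close: fully open they stand 13 mm farther back than shut.
Start: joints at [1.216, 0.477, 0.022, 1.555, -0.011, 1.109, -0.083], TCP at [0.165, -0.655, 0.214] pointing down, gripper open.
Joint ranges: [-2.96, 2.96], [-0.34, 2.1], [-1.41, 1.46], [0.24, 2.44], [-1.37, 4.51], [0.17, 1.92], [-2.96, 2.96]. Speed limits (rad/s): [2.39, 2.39, 3.14, 3.14, 3.14, 3.14, 3.14].

INTERFACE

Orientations are given as a rotation vector (axis times angle).
In Python, from bench import r, imaging, look_for, outline_of gives the robot as it stands. The module is installed in compiled form; this text tells all that it offers.
- The arm moves only by the tool carry_out, never from a script. Its arguments are lists of equal length, an entry for each row: "offset": the shift along the tool's x, y, z as a fraction of full scale, a list of three; "turn": the turn, a rotation vector about the tool's x, y, z as a fraction of full scale, a list of three. A call has 1 to 8 rows; each row is the pose to reach, as a shift and turn from the pose commanded when the call began, along the tool's axes at that moment; what a row does not reach only later rows make up. Full scale, the value 1, is 0.5 m for a shift and 1.5 rad for a turn. A row lasts 1/10 s, in which the tool goes at most 50 mm and 8.59 degrees, less where a joint would pass 70% of its speed; a pose out of reach is approached as far as the arm can. A call with a number of a shift or a turn outside -1 to 1 is refused whole. A call with a gripper value outside its range is refused whole. "hand" is the closure, from 0 (fully open) to 1 (shut), set as the call begins (left out, the last holds). The fingers move at their own pace and stop on an object; "force" is the grip in N (left out, the last holds). Time passes only in rows, so rows that repeat a pose let the fingers close. It gives the time, the measured TCP pose, the force and the opening at its end, in the units of the state.
- r.get_obs(): the state, without advancing time (a new reading comes with each control period).
- imaging.grab_frame(name): name is "side" or "top"; returns a dict with "pixels" (420x560x3 uint8, red, green, blue), "fx", "fy", "cx", "cy" (pixels), "k1" (the pictures are not rectified: a ray, as slopes to the right and down, at radius r is drawn at 1 + k1 r^2 times it, then the intrinsics apply), "R" (3x3) and "t" (3): a world point X has camera coordinates R X + t. Camera axes: x right, y down, z forward; pixel columns grow to the right and rows downward; lengths in m; the calibration is good to about 2 mm. A picture is of the moment at which its call begins. There is no depth.
- r.hand_in(): hands the job in, once; it reports no verdict.
Trained networks look in the newest picture that a camera, given by its name, has taken for a name from the list of things; names that differ only in an ending like _2 or _b are one class to them, and where a whole thing is asked for, a point or a joint stands for the part that bears it (a point fixed in the world has none). Each returns a list of dicts, best first, with "score" (0 to 1); they miss things now and then, are a little off and sometimes report something else, mostly with a low value. They report only what shows in the picture. A call takes as long as a camera call. They do not tell look-alikes from the thing itself.
- look_for(query, camera): "xyz" ([x, y, z] in m, in the coordinates of the camera as it stood for that picture, good to about 4 mm: the middle of the surface that is visible of it).
- outline_of(query, camera): "region" (420x560 bool, what is visible of it).
The state is a dict: "clock": time; "joints": joint angles; "qvel": joint speeds; "tau": joint torques, N m; "tcp_pos": TCP position; "orientation": TCP orientation; "contact_force": force on the tool from outside, world axes, zero at the start; "moment": the same for the moment, N m; "grip_width": finger opening in m.
Only numpy, scipy, OpenCV 4.12 (cv2) and the standard library are available. Lean on these libraries where they do the work, as an engineer would, in place of code of your own. Each camera call takes 0.05 s, during which the arm holds its last target. There are 200 camera calls.

## Working session

There is one attempt and no reset: what is moved stays moved. The work goes in short steps, Python scripts to look and compute and a tool call to move; the robot and the scene stay as the last step left them, time stands still between calls to the robot, and variables do not carry over. Pictures are saved under pics/ and viewed, about 8 in all and at most 12, crops included, and the job is handed in when it is done.

Besides the shell and the picture viewer there is one more tool, called as name(argument=value, ...) on one line, values as JSON. carry_out: Moves the arm, as the interface text tells. Shift numbers are shares of 0.5 m and turn numbers shares of 1.5 rad, none past 1 either way. Its arguments: {"type":"object","properties":{"offset":{"type":"array","items":{"type":"array","items":{"type":"number","minimum":-1,"maximum":1}}},"turn":{"type":"array","items":{"type":"array","items":{"type":"number","minimum":-1,"maximum":1}}},"hand":{"type":"number"},"force":{"type":"number"}},"required":["offset","turn"]}

```bash
mkdir -p pics; cat > h.py <<'E'
import numpy as np, cv2
from bench import r, imaging, look_for, outline_of
def world(f,p): return np.array(f["R"]).T@(np.array(p)-np.array(f["t"]))
def proj(f,X):
    c=np.array(f["R"])@np.array(X,float)+np.array(f["t"]); s=c[:2]/c[2]; s=s*(1+f["k1"]*(s@s))
    return np.array([f["fx"]*s[0]+f["cx"],f["fy"]*s[1]+f["cy"]])
def unproj(f,uv,z):
    d=np.array([(uv[0]-f["cx"])/f["fx"],(uv[1]-f["cy"])/f["fy"]]); s=d.copy()
    for _ in range(20): s=d/(1+f["k1"]*(s@s))
    R=np.array(f["R"]);t=np.array(f["t"]); o=-R.T@t; v=R.T@np.array([s[0],s[1],1]); return o+v*(z-o[2])/v[2]
def save(n,img): cv2.imwrite("pics/"+n+".png",cv2.cvtColor(img,cv2.COLOR_RGB2BGR))
E
python3 - <<'E'
from h import *
for c in("top","side"):
    f=imaging.grab_frame(c); save(c+"1",f["pixels"])
    print(c,f["fx"],np.round(-np.array(f["R"]).T@f["t"],3))
    for q in("frame","plate","weight","corner_1","tab_1","dropper","vial"):
        for d in look_for(q,c)[:6]:
            w=world(f,d["xyz"]); print(q,round(d["score"],2),w.round(3),proj(f,w).round())
print(r.get_obs())
E
```

```text
top 466.94678578482984 [ 0.409 -0.037  0.97 ]
frame 0.76 [ 0.539 -0.036  0.015] [291. 243.]
plate 0.87 [0.516 0.238 0.003] [162. 233.]
plate 0.8 [ 0.548 -0.017  0.034] [283. 236.]
plate 0.78 [ 0.693 -0.279  0.014] [416. 191.]
plate 0.77 [ 0.456 -0.252  0.007] [389. 300.]
weight 0.51 [ 0.541 -0.022  0.063] [285. 238.]
corner_1 0.93 [ 0.548 -0.015  0.034] [282. 235.]
corner_1 0.92 [0.522 0.233 0.002] [164. 230.]
corner_1 0.81 [ 0.454 -0.249  0.008] [387. 301.]
corner_1 0.66 [ 0.695 -0.28   0.008] [416. 191.]
tab_1 0.76 [ 0.484 -0.095  0.031] [317. 274.]
tab_1 0.71 [0.521 0.085 0.026] [232. 241.]
tab_1 0.7 [ 0.579 -0.116  0.028] [334. 229.]
tab_1 0.5 [0.612 0.067 0.024] [249. 200.]
dropper 0.64 [ 0.487 -0.096  0.028] [317. 272.]
vial 0.59 [0.52  0.087 0.026] [231. 241.]
vial 0.41 [ 0.688 -0.092  0.037] [330. 176.]
side 484.60726693761694 [ 0.427 -0.929  0.525]
frame 0.65 [ 0.533 -0.104  0.014] [258. 256.]
plate 0.95 [ 0.697 -0.283  0.015] [365. 301.]
plate 0.79 [ 0.548 -0.038  0.038] [260. 230.]
plate 0.75 [ 0.454 -0.261  0.012] [224. 308.]
plate 0.64 [0.519 0.23  0.003] [235. 194.]
wei
[... 512 characters left out ...]
ock': 0.8, 'joints': array([ 1.21591765,  0.47697099,  0.02239626,  1.55539544, -0.0115343 ,
        1.10929259, -0.08309487]), 'qvel': array([-1.91502998e-04,  1.27643008e-03, -9.36030437e-04,  9.43499887e-04,
       -2.33530663e-04, -5.87314956e-05, -9.70134180e-04]), 'tau': array([-1.07164389e-03, -5.96277773e+01,  1.60584357e+00, -2.81533974e+01,
        1.24731276e-02,  1.56415579e-03,  9.50152042e-06]), 'tcp_pos': array([ 0.16491557, -0.65456771,  0.21402922]), 'orientation': array([3.11766219e+00, 3.86606380e-01, 9.17752306e-05]), 'contact_force': array([-0.1269937 ,  0.15594518, -0.13092089]), 'moment': array([ 0.02954167,  0.00182899, -0.02594249]), 'grip_width': 0.0855224588676078}
```

```bash
python3 - <<'E'
from h import *
a=cv2.imread("pics/top1.png"); b=cv2.imread("pics/side1.png")
cv2.imwrite("pics/topc.png",cv2.resize(a[150:330,190:430],None,fx=3.3,fy=3.3,interpolation=cv2.INTER_CUBIC))
E
```

```text
(no output)
```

View pics/top1.png

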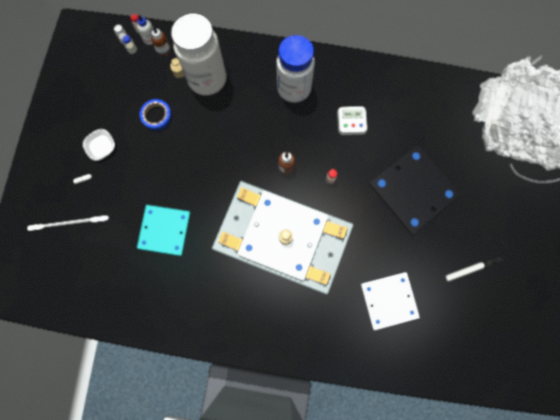

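View pics/side1.png

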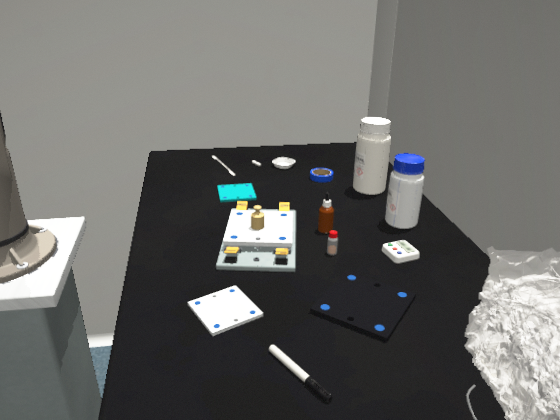

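View pics/topc.png

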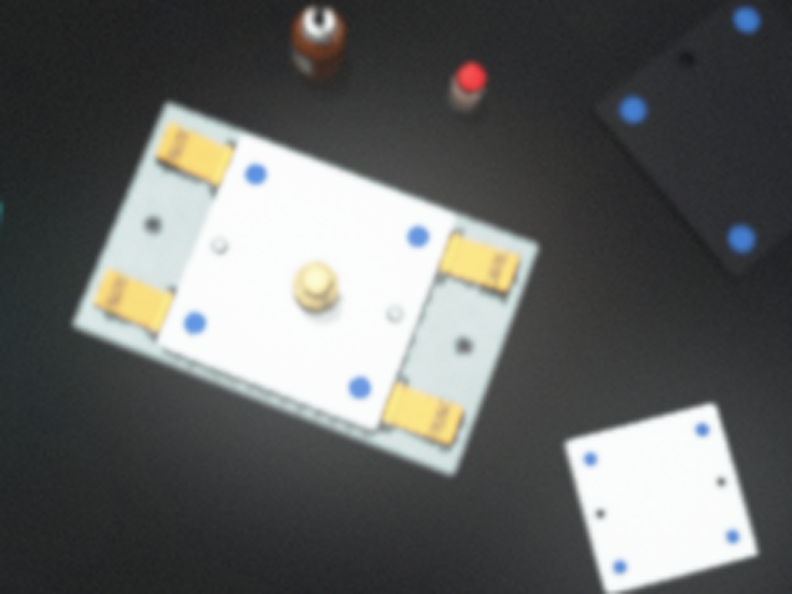

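```bash
cat >> h.py <<'E'
from scipy.spatial.transform import Rotation as Ro
from scipy.optimize import least_squares
C=np.array([[50,54],[50,-54],[-50,-54],[-50,54]])/1000.
T=np.array([[50,109],[50,-109],[-50,-109],[-50,109]])/1000.
def dots(f):
    h=cv2.cvtColor(f["pixels"],cv2.COLOR_RGB2HSV); m=cv2.inRange(h,(100,110,60),(125,255,255))
    n,_,s,c=cv2.connectedComponentsWithStats(m); return c[1:][s[1:,4]>8]
def go(xyz,yaw=None):  # fractions for one row from the measured pose
    o=r.get_obs(); R=Ro.from_rotvec(o["orientation"]); d=R.inv().apply(np.array(xyz)-o["tcp_pos"])/0.5
    if yaw is None: return d.round(4)
    G=Ro.from_matrix([[np.cos(yaw),np.sin(yaw),0],[np.sin(yaw),-np.cos(yaw),0],[0,0,-1]])
    return d.round(4),((R.inv()*G).as_rotvec()/1.5).round(3)
E
python3 - <<'E'
from h import *
def at(p,P): 
    c,s=np.cos(p[2]),np.sin(p[2]); return p[:2]+P@np.array([[c,s],[-s,c]])
F={c:imaging.grab_frame(c) for c in("top","side")}; D={}
for c,f in F.items():
    d=dots(f); D[c]=np.array([d[np.argmin(np.linalg.norm(d-proj(f,[*q,.034]),axis=1))] for q in at([.544,-.02,-.2],C)]); print(c,D[c].round(1).tolist())
for cs in (["top"],["side"],["top","side"]):
    g=lambda p:np.concatenate([proj(F[c],[*q,.034])-u for c in cs for q,u in zip(at(p,C),D[c])])
    s=least_squares(g,[.544,-.02,-.2]); print(cs,s.x.round(4),np.abs(s.fun).max().round(2))
print(at(s.x,C).round(4).tolist(),at(s.x,T).round(4).tolist()); p=s.x
for w,q in (("c3",at(p,C)[2]),("way",[.42,-.40])): print(w,go([*q,.12],p[2]))
print(r.nose_length)
E
```

```text
top [[267.0, 202.3], [316.2, 221.2], [298.7, 267.1], [248.8, 247.5]]
side [[283.0, 214.5], [282.0, 237.9], [233.5, 236.5], [233.5, 236.5]]
['top'] [ 0.5508 -0.0152 -0.2034] 0.08
['side'] [ 0.5434 -0.0334 -0.07  ] 17.04
['top', 'side'] [ 0.5481 -0.0181 -0.1578] 21.21
[[0.606, 0.0274], [0.589, -0.0793], [0.4902, -0.0636], [0.5072, 0.0431]] [[0.6146, 0.0817], [0.5804, -0.1336], [0.4816, -0.1179], [0.5159, 0.0974]]
c3 (array([ 0.9197, -0.9872,  0.188 ]), array([ 0.  , -0.  ,  0.27]))
way (array([ 0.6191, -0.369 ,  0.1881]), array([ 0.  , -0.  ,  0.27]))
0.014
```

```bash
cat >> h.py <<'E'
def at(p,P): 
    c,s=np.cos(p[2]),np.sin(p[2]); return p[:2]+P@np.array([[c,s],[-s,c]])
E
python3 - <<'E'
from h import *
p=np.array([.5508,-.0152,-.2034]); t={"top":imaging.grab_frame("top"),"side":imaging.grab_frame("side")}
pairs=[]
for c,f in t.items():
    d=dots(f)
    for i,q in enumerate(at(p,C)):
        e=np.linalg.norm(d-proj(f,[*q,.034]),axis=1); k=e.argmin(); print(c,i+1,e[k].round(1),d[k].round(1))
        if e[k]<6: pairs.append((f,i,d[k]))
s=least_squares(lambda p:np.concatenate([proj(f,[*at(p,C)[i],.034])-u for f,i,u in pairs]),p); p=s.x
print(p.round(4),np.abs(s.fun).max()); print(at(p,C).round(4).tolist(),at(p,T).round(4).tolist())
for q in ([*at(p,C)[2],.12],[.42,-.40,.16]): print(go(q,p[2]))
E
```

```text
top 1 0.2 [267.  202.2]
top 2 0.0 [316.2 221.2]
top 3 0.1 [298.7 267.1]
top 4 0.1 [248.8 247.5]
side 1 1.3 [283.  214.5]
side 2 1.4 [282.  237.9]
side 3 1.4 [233.5 236.5]
side 4 23.1 [233.5 236.5]
[ 0.5502 -0.0144 -0.2038] 1.0396176604239429
[[0.6101, 0.0283], [0.5882, -0.0774], [0.4903, -0.0572], [0.5122, 0.0486]] [[0.6212, 0.0822], [0.5771, -0.1313], [0.4792, -0.111], [0.5233, 0.1024]]
(array([ 0.9229, -0.9996,  0.188 ]), array([ 0. , -0. ,  0.3]))
(array([ 0.6191, -0.3691,  0.108 ]), array([ 0. , -0. ,  0.3]))
```

carry_out(offset=[[0.619, -0.369, 0.108], [0.619, -0.369, 0.108], [0.619, -0.369, 0.108], [0.619, -0.369, 0.108], [0.619, -0.369, 0.108], [0.619, -0.369, 0.108], [0.619, -0.369, 0.108], [0.619, -0.369, 0.108]], turn=[[0, 0, 0.3], [0, 0, 0.3], [0, 0, 0.3], [0, 0, 0.3], [0, 0, 0.3], [0, 0, 0.3], [0, 0, 0.3], [0, 0, 0.3]], hand=1, force=40)

```text
clock: 1.8
tcp_pos: [0.4247, -0.3942, 0.1594]
orientation: [-3.124, 0.305, -0.002]
contact_force: [0.2, 0.1, -0.3]
grip_width: -0.0002
```

```bash
python3 - <<'E'
from h import *
o=r.get_obs(); print(o["clock"],o["tcp_pos"],o["contact_force"],o["grip_width"])
print(go([.4903,-.0572,.09],-.2038))
E
```

```text
1.8 [ 0.42474252 -0.39422445  0.15943701] [ 0.19905661  0.08381643 -0.29078423] -0.00015024103540787437
(array([-0.0019, -0.6862,  0.141 ]), array([-0.002, -0.001,  0.006]))
```

carry_out(offset=[[0, -0.695, 0], [0, -0.695, 0.14], [0, -0.695, 0.14], [0, -0.695, 0.14], [0, -0.695, 0.14], [0, -0.695, 0.14], [0, -0.695, 0.14], [0, -0.695, 0.14]], turn=[[0, 0, 0], [0, 0, 0], [0, 0, 0], [0, 0, 0], [0, 0, 0], [0, 0, 0], [0, 0, 0], [0, 0, 0]])

```text
clock: 2.6
tcp_pos: [0.4908, -0.053, 0.0893]
orientation: [-3.124, 0.304, 0.001]
contact_force: [1.0, -1.9, 0.7]
grip_width: -0.0002
```

carry_out(offset=[[0, 0, 0], [0, 0, 0], [0, 0, 0]], turn=[[0, 0, 0], [0, 0, 0], [0, 0, 0]])

```text
clock: 2.9
tcp_pos: [0.49, -0.0619, 0.0903]
orientation: [3.124, -0.324, 0.001]
contact_force: [-0.8, 0.0, 0.7]
grip_width: -0.0001
```

```bash
python3 - <<'E'
from h import *
o=r.get_obs(); print(o["clock"],o["tcp_pos"],o["contact_force"],o["grip_width"])
print(go([.4903,-.0572,.055],-.2038))
f=imaging.grab_frame("side"); save("s2",cv2.resize(f["pixels"][120:300,160:400],None,fx=3,fy=3,interpolation=cv2.INTER_CUBIC))
E
```

```text
2.9 [ 0.4900384  -0.06186582  0.09031238] [-0.76925972  0.01970781  0.65458422] -9.6479520476322e-05
(array([-0.0014, -0.0093,  0.0706]), array([ 0.   , -0.   , -0.002]))
```

View pics/s2.png

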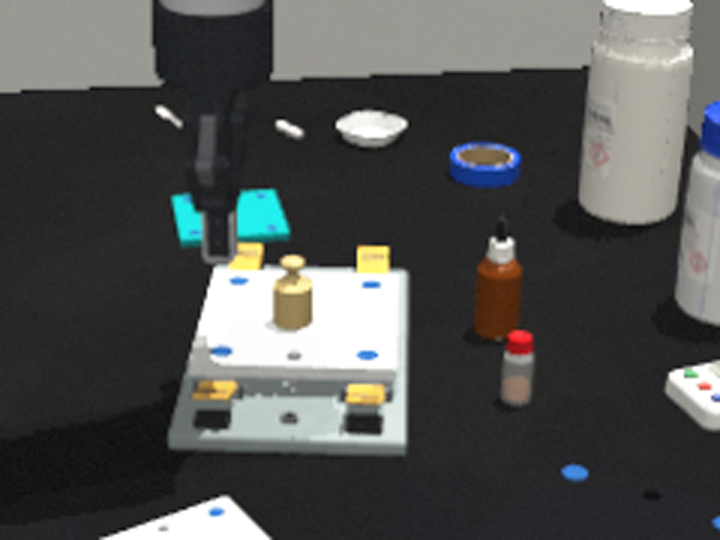

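carry_out(offset=[[-0.001, -0.009, 0.05], [-0.001, -0.009, 0.07], [-0.001, -0.009, 0.07], [-0.001, -0.009, 0.07], [-0.001, -0.009, 0.07]], turn=[[0, 0, 0], [0, 0, 0], [0, 0, 0], [0, 0, 0], [0, 0, 0]])

```text
clock: 3.45
tcp_pos: [0.491, -0.0556, 0.0557]
orientation: [3.125, -0.32, 0.002]
contact_force: [0.2, 0.4, 0.0]
grip_width: 0.0003
```

carry_out(offset=[[0, 0, 0.006], [0, 0, 0.012], [0, 0, 0.014], [0, 0, 0.016], [0, 0, 0.016], [0, 0, 0.016]], turn=[[0, 0, 0], [0, 0, 0], [0, 0, 0], [0, 0, 0], [0, 0, 0], [0, 0, 0]])

```text
clock: 4.05
tcp_pos: [0.4905, -0.0552, 0.047]
orientation: [3.125, -0.319, 0.0]
contact_force: [-0.1, -0.7, -0.3]
grip_width: 0.0
```

Go on in 1 mm steps, watching force.

carry_out(offset=[[0, 0, 0.002], [0, 0, 0.002], [0, 0, 0.002]], turn=[[0, 0, 0], [0, 0, 0], [0, 0, 0]])

```text
clock: 4.35
tcp_pos: [0.4905, -0.0552, 0.046]
orientation: [3.125, -0.319, 0.0]
contact_force: [0.1, 0.1, 0.7]
grip_width: -0.0001
```

carry_out(offset=[[0, 0, 0.002], [0, 0, 0.002], [0, 0, 0.002]], turn=[[0, 0, 0], [0, 0, 0], [0, 0, 0]])

```text
clock: 4.65
tcp_pos: [0.4905, -0.0552, 0.045]
orientation: [3.125, -0.319, -0.0]
contact_force: [-0.5, 0.7, 0.1]
grip_width: -0.0001
```

carry_out(offset=[[0, 0, 0.002], [0, 0, 0.002], [0, 0, 0.002]], turn=[[0, 0, 0], [0, 0, 0], [0, 0, 0]])

```text
clock: 4.95
tcp_pos: [0.4905, -0.0552, 0.0439]
orientation: [3.125, -0.319, -0.0]
contact_force: [0.3, 0.1, -0.2]
grip_width: -0.0002
```

```bash
python3 - <<'E'
from h import *
o=r.get_obs(); print(o["tcp_pos"],o["contact_force"],o["tau"].round(2))
f=imaging.grab_frame("side"); save("s3",cv2.resize(f["pixels"][170:280,200:320],None,fx=5,fy=5,interpolation=cv2.INTER_CUBIC))
E
```

```text
[ 0.49045821 -0.05516281  0.04394805] [ 0.27454872  0.0669764  -0.20050084] [-0.000e+00 -4.654e+01 -2.600e-01 -1.774e+01  1.000e-02 -0.000e+00
 -0.000e+00]
```

View pics/s3.png

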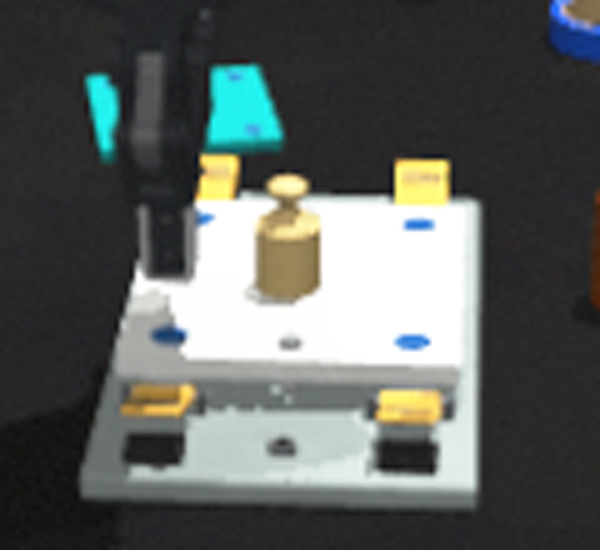

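```bash
python3 - <<'E'
from h import *
f=imaging.grab_frame("side"); o=r.get_obs()
print(proj(f,[.4905,-.0552,.030]),proj(f,[.4903,-.0572,.034]))
for z in(.03,.034,.04,.045,.05,.055,.06):print(z,unproj(f,[233.6,225.6],z))
f=imaging.grab_frame("top"); print(proj(f,[.4905,-.0552,.030]),proj(f,o["tcp_pos"]+[0,0,.1]))
save("t3",cv2.resize(f["pixels"][150:330,190:430],None,fx=3.3,fy=3.3,interpolation=cv2.INTER_CUBIC))
E
```

```text
[233.97987066 238.75637274] [233.9127476  237.54560865]
0.03 [0.49486557 0.00268435 0.03      ]
0.034 [ 0.49431458 -0.00484152  0.034     ]
0.04 [ 0.49348811 -0.01613031  0.04      ]
0.045 [ 0.49279938 -0.02553764  0.045     ]
0.05 [ 0.49211064 -0.03494497  0.05      ]
0.055 [ 0.49142191 -0.0443523   0.055     ]
0.06 [ 0.49073318 -0.05375963  0.06      ]
[297.26728673 267.17959839] [299.4257675  261.81135982]
```

View pics/t3.png

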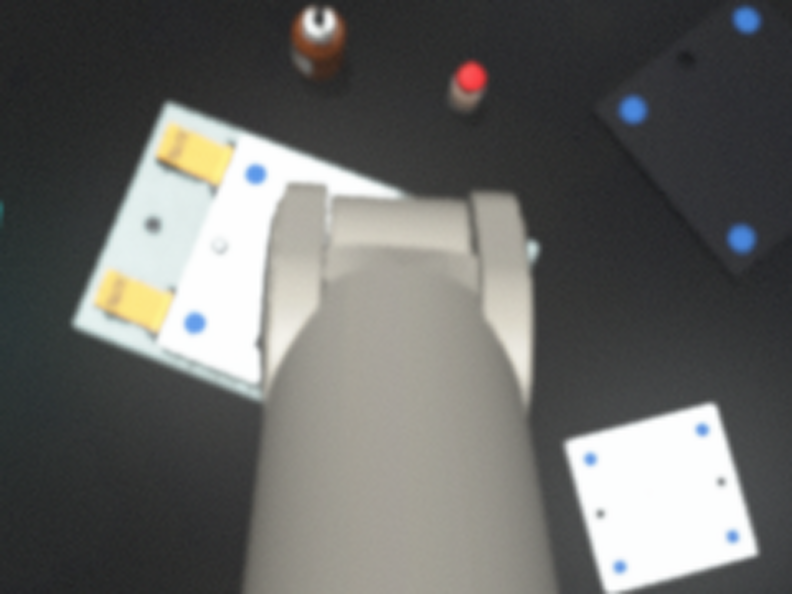

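carry_out(offset=[[0, 0, 0.002], [0, 0, 0.004], [0, 0, 0.004]], turn=[[0, 0, 0], [0, 0, 0], [0, 0, 0]])

```text
clock: 5.4
tcp_pos: [0.4904, -0.0552, 0.0418]
orientation: [3.125, -0.319, -0.0]
contact_force: [0.2, 0.3, -0.1]
grip_width: 0.0003
```

carry_out(offset=[[0, 0, 0.002], [0, 0, 0.004], [0, 0, 0.004]], turn=[[0, 0, 0], [0, 0, 0], [0, 0, 0]])

```text
clock: 5.7
tcp_pos: [0.4904, -0.0552, 0.0398]
orientation: [3.125, -0.319, -0.0]
contact_force: [-0.5, -0.0, 0.4]
grip_width: 0.0001
```

```bash
python3 - <<'E'
from h import *
o=r.get_obs(); print(o["tcp_pos"],o["contact_force"],o["tau"].round(2))
f=imaging.grab_frame("side"); save("s4",cv2.resize(f["pixels"][190:260,205:305],None,fx=8,fy=8,interpolation=cv2.INTER_CUBIC))
d=dots(f); print([x.round(1).tolist() for x in d if 200<x[0]<300 and 200<x[1]<250])
E
```

```text
[ 0.49040566 -0.05520156  0.0398496 ] [-0.49069914 -0.02222556  0.40599893] [-1.000e-02 -4.676e+01 -2.500e-01 -1.755e+01  1.000e-02 -3.000e-02
 -0.000e+00]
[[283.0, 214.5], [233.5, 236.5], [282.0, 237.9]]
```

View pics/s4.png

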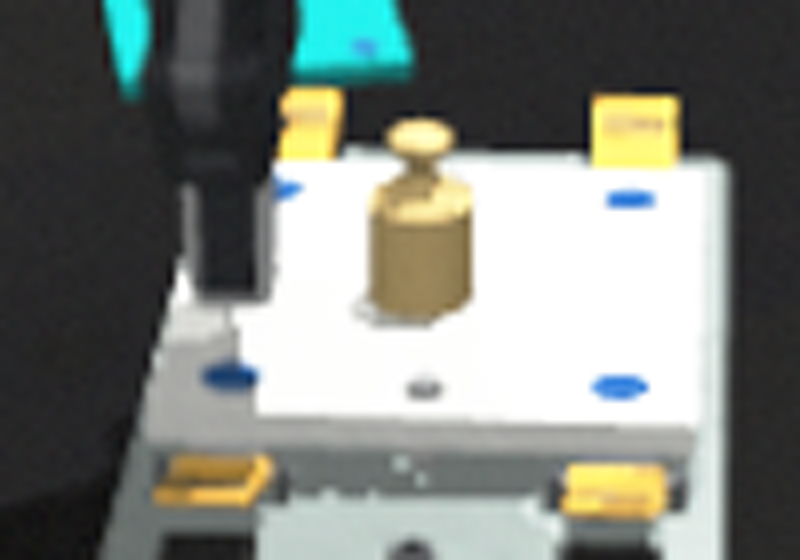

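carry_out(offset=[[0, 0, 0.002], [0, 0, 0.004], [0, 0, 0.004]], turn=[[0, 0, 0], [0, 0, 0], [0, 0, 0]])

```text
clock: 6.05
tcp_pos: [0.4904, -0.0552, 0.0379]
orientation: [3.125, -0.319, -0.0]
contact_force: [0.5, -0.5, 0.1]
grip_width: 0.0
```

carry_out(offset=[[0, 0, 0.002], [0, 0, 0.004], [0, 0, 0.004]], turn=[[0, 0, 0], [0, 0, 0], [0, 0, 0]])

```text
clock: 6.35
tcp_pos: [0.4904, -0.0552, 0.0359]
orientation: [3.125, -0.319, -0.0]
contact_force: [-0.4, 0.4, 0.3]
grip_width: 0.0001
```

```bash
python3 - <<'E'
from h import *
o=r.get_obs(); print(o["joints"],o["tcp_pos"],o["contact_force"])
f=imaging.grab_frame("side"); g=cv2.cvtColor(f["pixels"],cv2.COLOR_RGB2GRAY); print(g[220:242,228:242])
f=imaging.grab_frame("top")
for h in(.2,.3,.4,.5): print(h,proj(f,[.4904,-.0552,h]),proj(f,[.4904,-.01,h]))
E
```

```text
[ 0.08809359  0.44624409 -0.12445169  2.11559652  0.09716931  0.58518514
 -1.87939316] [ 0.49039979 -0.05520985  0.03585542] [-0.35557963  0.39800663  0.34599406]
[[116 102  57  34  38  38  38  38  53 116 124 195 254 255]
 [115 100  57  38  38  39  37  40  53 116 125 206 254 255]
 [135 101  56  37  38  35  36  37  54 116 124 214 255 255]
 [152 103  56  35  38  47  40  36  45 116 129 184 254 255]
 [189 100  56  37  36  57  44  37  35 114 130 145 253 255]
 [223 101  56  36  36  47  41  39  33 114 132 140 249 254]
 [236 116  56  37  37  34  35  36  33 114 132 199 251 254]
 [219 125  61  32  34  35  33  34  33 114 130 230 253 254]
 [184 136  96  83  83  83  83  82  81 120 131 242 253 254]
 [205 170 142 123 121 119 121 119 121 130 198 251 254 254]
 [216 205 194 188 185 163 152 222 236 236 249 253 254 254]
 [217 218 202 196 196 178 169 248 253 253 254 254 254 254]
 [194 195 179 170 170 169 168 226 252 254 254 254 254 254]
 [170 169 171 171 170 170 169 168 248 254 254 254 254 254]
 [170 170 171 170 159 149 152 207 251 254 254 254 254 254]
 [169 171 155 134 116  98 104 183 230 248 253 254 254 254]
 [170 162 119  74  63  63  65  84 116 214 252 254 254 254]
 [170 163 113  69  64  62  64  62  63 158 250 254 254 254]
 [169 172 151 123 102  96  97  95 125 224 252 254 254 254]
 [170 173 169 163 151 149 149 149 165 250 254 254 254 254]
 [172 170 170 170 170 170 171 171 171 228 252 254 254 254]
 [170 169 168 170 168 167 169 168 172 172 227 237 237 238]]
0.2 [300.7069948  258.73625641] [273.74077092 254.15835162]
0.3 [303.53314451 251.76957535] [272.63502133 246.53517812]
0.4 [307.32271199 242.42034788] [271.15349328 236.31058833]
0.5 [312.66756778 229.21919413] [269.06622891 221.88468051]
```

carry_out(offset=[[0, 0, 0.002], [0, 0, 0.004], [0, 0, 0.006], [0, 0, 0.008], [0, 0, 0.008]], turn=[[0, 0, 0], [0, 0, 0], [0, 0, 0], [0, 0, 0], [0, 0, 0]])

```text
clock: 6.95
tcp_pos: [0.4904, -0.0552, 0.0318]
orientation: [3.125, -0.319, -0.0]
contact_force: [0.8, 0.1, -0.0]
grip_width: -0.0003
```

carry_out(offset=[[0, 0, 0.002], [0, 0, 0.004], [0, 0, 0.004]], turn=[[0, 0, 0], [0, 0, 0], [0, 0, 0]])

```text
clock: 7.25
tcp_pos: [0.4904, -0.0552, 0.0299]
orientation: [3.125, -0.319, -0.0]
contact_force: [-0.2, 0.4, 0.6]
grip_width: -0.0002
```

carry_out(offset=[[0, 0, 0.002], [0, 0, 0.004], [0, 0, 0.004]], turn=[[0, 0, 0], [0, 0, 0], [0, 0, 0]])

```text
clock: 7.55
tcp_pos: [0.4904, -0.0552, 0.0279]
orientation: [3.125, -0.319, -0.0]
contact_force: [-0.4, 0.3, 0.4]
grip_width: 0.0001
```

```bash
python3 - <<'E'
from h import *
o=r.get_obs(); print(o["tcp_pos"],o["contact_force"])
f=imaging.grab_frame("side"); g=cv2.cvtColor(f["pixels"],cv2.COLOR_RGB2GRAY); print(g[228:242,228:242])
E
```

```text
[ 0.49043003 -0.05519187  0.02786393] [-0.36742611  0.25513164  0.37725866]
[[175 123  66  33  35  48  42  37  38 114 132 140 249 254]
 [177 124  67  37  38  37  37  36  34 115 132 143 249 254]
 [175 123  67  34  37  34  35  36  31 113 131 200 251 254]
 [184 136  78  48  47  47  50  49  47 115 131 228 253 254]
 [180 149 115 105 104 104 106 104 105 126 151 242 253 254]
 [170 160 152 147 147 147 144 142 175 187 234 253 254 254]
 [170 170 168 167 156 143 143 147 236 248 253 254 254 254]
 [169 170 155 134 117 100 106 111 214 246 253 254 254 254]
 [170 162 119  74  66  62  63  64  90 177 251 254 254 254]
 [169 165 113  70  64  64  64  63  63 116 249 254 254 254]
 [171 172 151 124 106  98  96  94 126 152 249 254 254 254]
 [172 171 171 162 151 149 148 149 166 173 250 254 254 254]
 [171 170 170 170 170 170 170 171 172 173 227 252 254 254]
 [169 170 167 168 167 167 170 170 171 171 170 227 237 238]]
```

carry_out(offset=[[0, 0, 0.002], [0, 0, 0.004], [0, 0, 0.004]], turn=[[0, 0, 0], [0, 0, 0], [0, 0, 0]])

```text
clock: 7.9
tcp_pos: [0.4904, -0.0552, 0.0259]
orientation: [3.125, -0.319, -0.0]
contact_force: [-0.2, -0.5, 0.1]
grip_width: -0.0002
```

carry_out(offset=[[0, 0, 0.002], [0, 0, 0.004], [0, 0, 0.004]], turn=[[0, 0, 0], [0, 0, 0], [0, 0, 0]])

```text
clock: 8.2
tcp_pos: [0.4904, -0.0552, 0.0239]
orientation: [3.125, -0.319, -0.0]
contact_force: [0.1, 0.9, 0.4]
grip_width: -0.0004
```

carry_out(offset=[[0, 0, 0.002], [0, 0, 0.003], [0, 0, 0.003]], turn=[[0, 0, 0], [0, 0, 0], [0, 0, 0]])

```text
clock: 8.5
tcp_pos: [0.4905, -0.0552, 0.0224]
orientation: [3.125, -0.319, -0.0]
contact_force: [0.5, -0.0, 0.3]
grip_width: -0.0002
```

carry_out(offset=[[0, 0, 0.002], [0, 0, 0.003], [0, 0, 0.003]], turn=[[0, 0, 0], [0, 0, 0], [0, 0, 0]])

```text
clock: 8.8
tcp_pos: [0.4904, -0.0552, 0.0209]
orientation: [3.125, -0.319, -0.0]
contact_force: [0.6, 0.1, 0.2]
grip_width: 0.0002
```

carry_out(offset=[[0, 0, 0.002], [0, 0, 0.003], [0, 0, 0.003]], turn=[[0, 0, 0], [0, 0, 0], [0, 0, 0]])

```text
clock: 9.1
tcp_pos: [0.4904, -0.0552, 0.0194]
orientation: [3.125, -0.319, -0.0]
contact_force: [0.0, 0.3, -0.2]
grip_width: 0.0001
```

```bash
python3 - <<'E'
from h import *
o=r.get_obs(); print(o["tcp_pos"],o["contact_force"])
f=imaging.grab_frame("side"); g=cv2.cvtColor(f["pixels"],cv2.COLOR_RGB2GRAY); print(g[228:246,228:242])
save("s5",cv2.resize(f["pixels"][190:260,205:305],None,fx=8,fy=8,interpolation=cv2.INTER_CUBIC))
E
```

```text
[ 0.49044147 -0.05520208  0.01940975] [ 0.03205572  0.27966089 -0.17171114]
[[177 124  67  38  39  39  38  38  35 115 132 141 249 254]
 [176 126  67  35  39  38  36  37  35 115 132 141 249 254]
 [177 124  68  37  37  37  38  36  37 103 129 150 249 254]
 [165 121  67  38  35  49  42  36  35  92 126 141 249 254]
 [153 122  69  39  37  47  44  37  36  93 126 145 249 254]
 [156 132  76  36  37  36  39  34  37  92 125 152 249 254]
 [157 138  80  35  36  37  34  32  34  93 125 202 251 254]
 [159 140 101  83  73  65  66  63  64 109 129 233 253 254]
 [165 151 122 118 116 112 112 113 112 128 176 246 253 254]
 [171 166 126 105 105 104 102 105 103 128 183 251 254 254]
 [171 175 151 125 103  96  96  96 126 154 169 250 254 254]
 [172 173 173 163 152 149 150 150 164 173 172 250 254 254]
 [173 173 171 172 171 170 171 171 171 173 173 228 252 254]
 [171 171 170 169 168 169 170 169 171 171 171 170 227 239]
 [168 171 169 168 169 166 167 167 170 172 169 169 169 167]
 [167 168 170 169 168 168 168 168 169 170 170 169 169 167]
 [164 167 169 171 169 168 167 165 168 169 170 171 169 169]
 [143 150 155 155 153 154 155 154 153 156 148 150 149 148]]
```

View pics/s5.png

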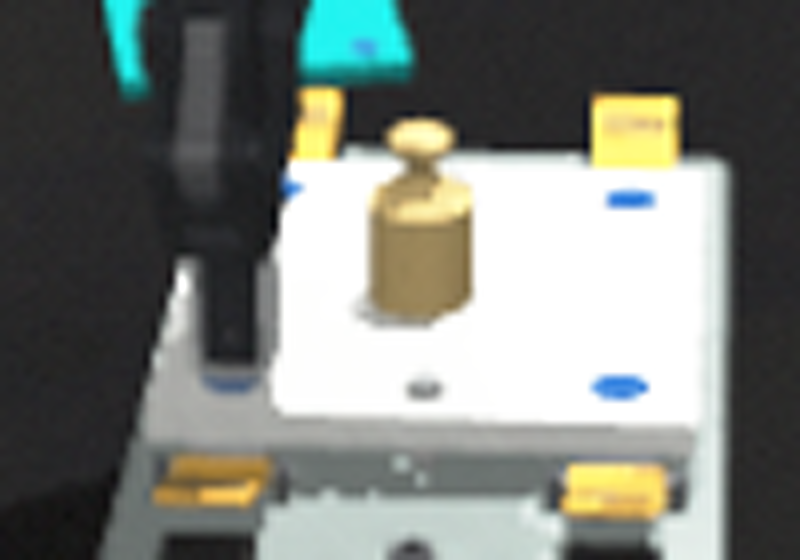

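carry_out(offset=[[0, 0, 0.002], [0, 0, 0.003], [0, 0, 0.003]], turn=[[0, 0, 0], [0, 0, 0], [0, 0, 0]])

```text
clock: 9.45
tcp_pos: [0.4904, -0.0552, 0.0179]
orientation: [3.125, -0.319, -0.0]
contact_force: [0.4, -0.2, 0.2]
grip_width: -0.0003
```

carry_out(offset=[[0, 0, 0.002], [0, 0, 0.003], [0, 0, 0.003]], turn=[[0, 0, 0], [0, 0, 0], [0, 0, 0]])

```text
clock: 9.75
tcp_pos: [0.4906, -0.0552, 0.0167]
orientation: [3.125, -0.319, 0.0]
contact_force: [-1.7, 0.5, 4.8]
grip_width: 0.0001
```

carry_out(offset=[[0, 0, 0.001], [0, 0, 0.001], [0, 0, 0.001]], turn=[[0, 0, 0], [0, 0, 0], [0, 0, 0]])

```text
clock: 10.05
tcp_pos: [0.4906, -0.0552, 0.0166]
orientation: [3.125, -0.319, 0.0]
contact_force: [-2.7, 0.4, 9.9]
grip_width: 0.0001
```

carry_out(offset=[[0, 0, 0.001], [0, 0, 0.001], [0, 0, 0.001]], turn=[[0, 0, 0], [0, 0, 0], [0, 0, 0]])

```text
clock: 10.35
tcp_pos: [0.4906, -0.0552, 0.0165]
orientation: [3.125, -0.319, 0.0]
contact_force: [-3.3, 0.1, 13.7]
grip_width: 0.0001
```

carry_out(offset=[[0, 0, -0.03], [0, -0.05, -0.044], [0, -0.212, -0.044], [0, -0.212, -0.044], [0, -0.212, -0.044], [0, -0.212, -0.044], [0, -0.212, -0.03], [0, -0.212, -0.012]], turn=[[0, 0, 0], [0, 0, 0], [0, 0, 0], [0, 0, 0], [0, 0, 0], [0, 0, 0], [0, 0, 0], [0, 0, 0]])

```text
clock: 11.15
tcp_pos: [0.5119, 0.0469, 0.021]
orientation: [3.124, -0.322, 0.001]
contact_force: [-1.1, -0.7, 0.5]
grip_width: 0.0002
```

carry_out(offset=[[0, 0, 0.002], [0, 0, 0.004], [0, 0, 0.006], [0, 0, 0.008], [0, 0, 0.009], [0, 0, 0.009]], turn=[[0, 0, 0], [0, 0, 0], [0, 0, 0], [0, 0, 0], [0, 0, 0], [0, 0, 0]])

```text
clock: 11.75
tcp_pos: [0.512, 0.0486, 0.0171]
orientation: [-3.125, 0.319, -0.0]
contact_force: [-0.2, -0.8, 0.2]
grip_width: -0.0002
```

carry_out(offset=[[0, 0, 0.001], [0, 0, 0.001], [0, 0, 0.001]], turn=[[0, 0, 0], [0, 0, 0], [0, 0, 0]])

```text
clock: 12.05
tcp_pos: [0.512, 0.0487, 0.0167]
orientation: [-3.125, 0.319, -0.0]
contact_force: [-1.4, 0.4, 3.8]
grip_width: 0.0
```

```bash
python3 - <<'E'
from h import *
o=r.get_obs(); print(o["tcp_pos"],o["contact_force"])
f=imaging.grab_frame("side"); save("s6",cv2.resize(f["pixels"][175:260,205:325],None,fx=6.5,fy=6.5,interpolation=cv2.INTER_CUBIC))
E
```

```text
[0.5120257  0.04870166 0.01673948] [-1.35447791  0.4277383   3.76584923]
```

View pics/s6.png

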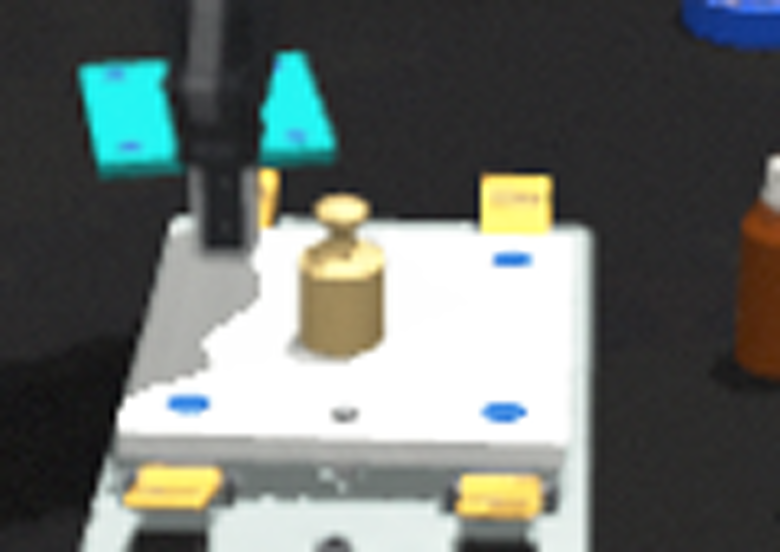

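carry_out(offset=[[0, 0, 0.001], [0, 0, 0.001], [0, 0, 0.001]], turn=[[0, 0, 0], [0, 0, 0], [0, 0, 0]])

```text
clock: 12.4
tcp_pos: [0.5121, 0.0487, 0.0166]
orientation: [-3.125, 0.319, -0.001]
contact_force: [-2.4, 0.6, 10.1]
grip_width: 0.0002
```

carry_out(offset=[[0, 0, 0.001], [0, 0, 0.001], [0, 0, 0.001]], turn=[[0, 0, 0], [0, 0, 0], [0, 0, 0]])

```text
clock: 12.7
tcp_pos: [0.5121, 0.0487, 0.0165]
orientation: [3.125, -0.319, 0.001]
contact_force: [-4.2, -0.6, 15.6]
grip_width: 0.0001
```

carry_out(offset=[[0, 0, -0.03], [0.05, 0, -0.044], [0.2, 0, -0.044], [0.2, 0, -0.044], [0.2, 0, -0.044], [0.2, 0, -0.044], [0.2, 0, -0.03], [0.2, 0, -0.012]], turn=[[0, 0, 0], [0, 0, 0], [0, 0, 0], [0, 0, 0], [0, 0, 0], [0, 0, 0], [0, 0, 0], [0, 0, 0]])

```text
clock: 13.5
tcp_pos: [0.6088, 0.0289, 0.021]
orientation: [-3.125, 0.317, 0.001]
contact_force: [0.1, 0.5, 0.3]
grip_width: -0.0
```

carry_out(offset=[[0, 0, 0.002], [0, 0, 0.004], [0, 0, 0.006], [0, 0, 0.008], [0, 0, 0.009], [0, 0, 0.009]], turn=[[0, 0, 0], [0, 0, 0], [0, 0, 0], [0, 0, 0], [0, 0, 0], [0, 0, 0]])

```text
clock: 14.1
tcp_pos: [0.6099, 0.0284, 0.0171]
orientation: [3.125, -0.319, 0.0]
contact_force: [0.2, -0.2, -0.2]
grip_width: -0.0001
```

carry_out(offset=[[0, 0, 0.001], [0, 0, 0.001], [0, 0, 0.001]], turn=[[0, 0, 0], [0, 0, 0], [0, 0, 0]])

```text
clock: 14.4
tcp_pos: [0.61, 0.0284, 0.0168]
orientation: [-3.125, 0.319, -0.001]
contact_force: [-1.1, -0.7, 3.5]
grip_width: -0.0001
```

carry_out(offset=[[0, 0, 0.001], [0, 0, 0.001], [0, 0, 0.001]], turn=[[0, 0, 0], [0, 0, 0], [0, 0, 0]])

```text
clock: 14.7
tcp_pos: [0.6101, 0.0284, 0.0167]
orientation: [3.125, -0.319, 0.001]
contact_force: [-1.6, -0.8, 6.7]
grip_width: -0.0002
```

carry_out(offset=[[0, 0, 0.001], [0, 0, 0.001], [0, 0, 0.001]], turn=[[0, 0, 0], [0, 0, 0], [0, 0, 0]])

```text
clock: 15.0
tcp_pos: [0.6101, 0.0284, 0.0166]
orientation: [3.125, -0.319, 0.001]
contact_force: [-4.1, -0.4, 10.7]
grip_width: 0.0
```

carry_out(offset=[[0, 0, 0.001], [0, 0, 0.001], [0, 0, 0.001]], turn=[[0, 0, 0], [0, 0, 0], [0, 0, 0]])

```text
clock: 15.3
tcp_pos: [0.6101, 0.0285, 0.0165]
orientation: [3.125, -0.319, 0.001]
contact_force: [-4.2, -0.8, 14.4]
grip_width: -0.0002
```

carry_out(offset=[[0, 0, -0.03], [0, 0.05, -0.044], [0, 0.216, -0.044], [0, 0.216, -0.044], [0, 0.216, -0.044], [0, 0.216, -0.044], [0, 0.216, -0.03], [0, 0.216, -0.012]], turn=[[0, 0, 0], [0, 0, 0], [0, 0, 0], [0, 0, 0], [0, 0, 0], [0, 0, 0], [0, 0, 0], [0, 0, 0]])

```text
clock: 16.1
tcp_pos: [0.5888, -0.0754, 0.0209]
orientation: [-3.125, 0.315, -0.002]
contact_force: [0.5, 0.4, -0.4]
grip_width: -0.0002
```

carry_out(offset=[[0, 0, 0.002], [0, 0, 0.004], [0, 0, 0.006], [0, 0, 0.008], [0, 0, 0.01], [0, 0, 0.01]], turn=[[0, 0, 0], [0, 0, 0], [0, 0, 0], [0, 0, 0], [0, 0, 0], [0, 0, 0]])

```text
clock: 16.7
tcp_pos: [0.5883, -0.0773, 0.0163]
orientation: [-3.125, 0.319, -0.001]
contact_force: [0.1, -0.1, 0.5]
grip_width: 0.0002
```

carry_out(offset=[[0, 0, 0.001], [0, 0, 0.002], [0, 0, 0.002]], turn=[[0, 0, 0], [0, 0, 0], [0, 0, 0]])

```text
clock: 17.0
tcp_pos: [0.5883, -0.0774, 0.0153]
orientation: [3.125, -0.319, 0.001]
contact_force: [-0.7, 0.5, 4.9]
grip_width: -0.0002
```

carry_out(offset=[[0, 0, 0.001], [0, 0, 0.002], [0, 0, 0.002]], turn=[[0, 0, 0], [0, 0, 0], [0, 0, 0]])

```text
clock: 17.3
tcp_pos: [0.5885, -0.0775, 0.0142]
orientation: [3.125, -0.319, 0.001]
contact_force: [0.3, -0.5, 3.8]
grip_width: 0.0
```

It sinks under ~4 N; press on to the stop.

carry_out(offset=[[0, 0, 0.001], [0, 0, 0.002], [0, 0, 0.003], [0, 0, 0.003]], turn=[[0, 0, 0], [0, 0, 0], [0, 0, 0], [0, 0, 0]])

```text
clock: 17.7
tcp_pos: [0.5886, -0.0776, 0.0131]
orientation: [3.125, -0.319, 0.002]
contact_force: [-1.0, -0.7, 6.9]
grip_width: 0.0001
```

carry_out(offset=[[0, 0, 0.001], [0, 0, 0.002], [0, 0, 0.002]], turn=[[0, 0, 0], [0, 0, 0], [0, 0, 0]])

```text
clock: 18.0
tcp_pos: [0.5886, -0.0776, 0.0129]
orientation: [3.125, -0.319, 0.002]
contact_force: [-3.7, -0.4, 15.8]
grip_width: 0.0001
```

carry_out(offset=[[0, 0, -0.04], [0, 0, -0.066], [0, 0.05, -0.066], [0, 0.11, -0.066], [0, 0.11, -0.066], [0, 0.11, -0.05], [0, 0.11, -0.028], [0, 0.11, -0.028]], turn=[[0, 0, 0], [0, 0, 0], [0, 0, 0], [0, 0, 0], [0, 0, 0], [0, 0, 0], [0, 0, 0], [0, 0, 0]])

```text
clock: 18.8
tcp_pos: [0.5756, -0.1295, 0.0233]
orientation: [-3.125, 0.316, 0.006]
contact_force: [-0.1, 0.9, -0.7]
grip_width: 0.0001
```

```bash
python3 - <<'E'
from h import *
o=r.get_obs(); print(o["tcp_pos"],o["contact_force"]); print(go([.5771,-.1313,.02]))
f=imaging.grab_frame("side"); save("s7",cv2.resize(f["pixels"][190:275,205:325],None,fx=6.5,fy=6.5,interpolation=cv2.INTER_CUBIC))
E
```

```text
[ 0.57560379 -0.1295246   0.02329589] [-0.10415076  0.86023765 -0.68278917]
[0.0037 0.0029 0.0066]
```

View pics/s7.png

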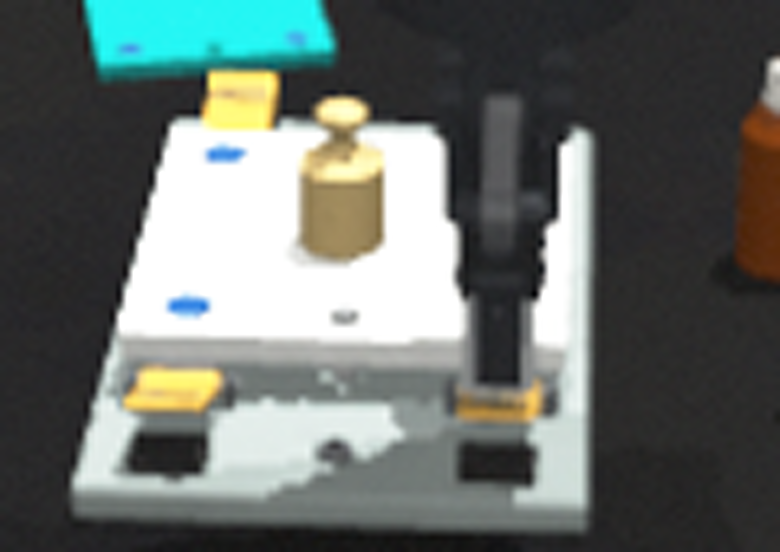

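carry_out(offset=[[0, 0, 0.006], [0, 0, 0.01], [0, 0, 0.014], [0, 0, 0.018], [0, 0, 0.018]], turn=[[0, 0, 0], [0, 0, 0], [0, 0, 0], [0, 0, 0], [0, 0, 0]])

```text
clock: 19.35
tcp_pos: [0.5771, -0.1317, 0.0169]
orientation: [3.125, -0.319, 0.001]
contact_force: [-1.3, 0.1, 4.1]
grip_width: 0.0002
```

carry_out(offset=[[0, 0, 0.003], [0, 0, 0.006], [0, 0, 0.008], [0, 0, 0.008]], turn=[[0, 0, 0], [0, 0, 0], [0, 0, 0], [0, 0, 0]])

```text
clock: 19.75
tcp_pos: [0.5769, -0.1328, 0.0131]
orientation: [3.124, -0.32, 0.001]
contact_force: [-2.0, -3.2, 6.0]
grip_width: 0.0001
```

carry_out(offset=[[0, 0, 0.003], [0, 0, 0.006], [0, 0, 0.008], [0, 0, 0.008]], turn=[[0, 0, 0], [0, 0, 0], [0, 0, 0], [0, 0, 0]])

```text
clock: 20.15
tcp_pos: [0.5768, -0.1335, 0.0091]
orientation: [3.123, -0.321, 0.001]
contact_force: [-2.0, -3.1, 5.5]
grip_width: -0.0001
```

carry_out(offset=[[0, 0, 0.003], [0, 0, 0.006], [0, 0, 0.008], [0, 0, 0.008]], turn=[[0, 0, 0], [0, 0, 0], [0, 0, 0], [0, 0, 0]])

```text
clock: 20.55
tcp_pos: [0.5772, -0.1332, 0.0051]
orientation: [3.123, -0.321, 0.002]
contact_force: [-1.1, -2.8, 4.6]
grip_width: 0.0005
```

carry_out(offset=[[0, 0, 0.002], [0, 0, 0.004], [0, 0, 0.004]], turn=[[0, 0, 0], [0, 0, 0], [0, 0, 0]])

```text
clock: 20.85
tcp_pos: [0.5772, -0.1332, 0.0033]
orientation: [3.123, -0.321, 0.002]
contact_force: [-2.0, -3.7, 6.8]
grip_width: -0.0001
```

carry_out(offset=[[0, 0, 0.001], [0, 0, 0.002], [0, 0, 0.002]], turn=[[0, 0, 0], [0, 0, 0], [0, 0, 0]])

```text
clock: 21.15
tcp_pos: [0.5773, -0.1333, 0.0032]
orientation: [3.123, -0.321, 0.002]
contact_force: [-5.5, -3.2, 15.9]
grip_width: 0.0004
```

carry_out(offset=[[0, 0, 0.001], [0, 0, 0.002], [0, 0, 0.002]], turn=[[0, 0, 0], [0, 0, 0], [0, 0, 0]])

```text
clock: 21.45
tcp_pos: [0.5774, -0.1332, 0.0031]
orientation: [3.123, -0.321, 0.002]
contact_force: [-7.2, -1.9, 22.9]
grip_width: -0.0
```

carry_out(offset=[[0, 0, -0.05], [0, 0, -0.12], [0, 0, -0.2], [0, 0.1, -0.25], [0, 0.3, -0.25], [0, 0.4, -0.25], [0, 0.4, -0.25], [0, 0.4, -0.25]], turn=[[0, 0, 0], [0, 0, 0], [0, 0, 0], [0, 0, 0], [0, 0, 0], [0, 0, 0], [0, 0, 0], [0, 0, 0]])

```text
clock: 22.25
tcp_pos: [0.5329, -0.3362, 0.1257]
orientation: [3.119, -0.335, -0.001]
contact_force: [-0.6, -0.5, 0.3]
grip_width: -0.0001
```

carry_out(offset=[[0, 0, 0], [0, 0, 0], [0, 0, 0]], turn=[[0, 0, 0], [0, 0, 0], [0, 0, 0]])

```text
clock: 22.55
tcp_pos: [0.5375, -0.3247, 0.1254]
orientation: [-3.125, 0.314, -0.0]
contact_force: [0.3, 0.7, 0.5]
grip_width: -0.0
```

```bash
python3 - <<'E'
from h import *
o=r.get_obs(); print(o["tcp_pos"],o["contact_force"],abs(o["qvel"]).max())
a=imaging.grab_frame("side"); b=imaging.grab_frame("top"); p=[.5502,-.0144,-.2038]
for f in (a,b):
    d=dots(f); print([[round(float(np.linalg.norm(d-proj(f,[*q,.034]),axis=1).min()),1)] for q in at(p,C)])
A=cv2.resize(a["pixels"][185:275,210:340],(780,540)); B=cv2.resize(b["pixels"][150:330,190:430],(780,585))
save("e1",A); save("e2",B)
E
```

```text
[ 0.53749019 -0.32468299  0.12536371] [0.32747567 0.69912559 0.51471467] 0.005532540402918311
[[44.9], [49.0], [1.1], [0.9]]
[[0.6], [0.3], [0.5], [0.6]]
```

View pics/e1.png

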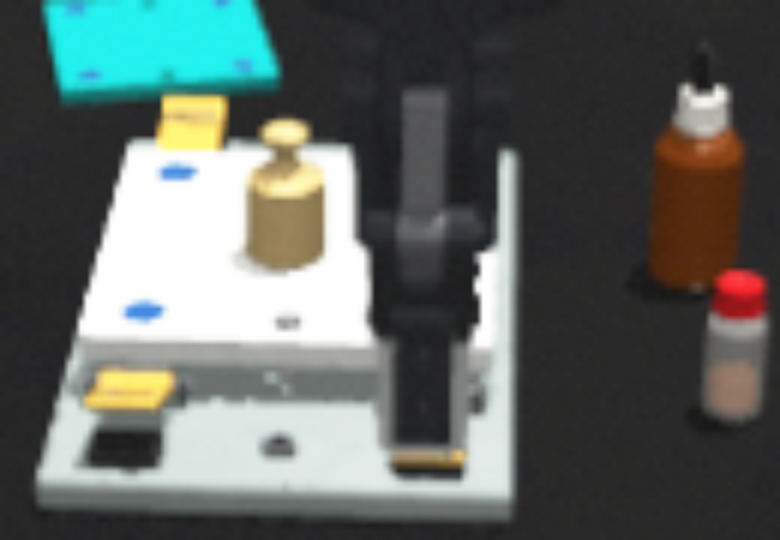

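carry_out(offset=[[-0.1, 0, -0.1], [-0.1, 0, -0.2], [-0.1, 0, -0.3], [-0.1, 0, -0.4], [-0.1, 0, -0.4], [-0.1, 0, -0.4], [-0.1, 0, -0.4], [-0.1, 0, -0.4]], turn=[[0, 0, 0], [0, 0, 0], [0, 0, 0], [0, 0, 0], [0, 0, 0], [0, 0, 0], [0, 0, 0], [0, 0, 0]])

```text
clock: 23.45
tcp_pos: [0.487, -0.3161, 0.3237]
orientation: [-3.124, 0.317, 0.005]
contact_force: [-0.1, -0.7, 0.2]
grip_width: 0.0001
```

```bash
python3 - <<'E'
from h import *
a=imaging.grab_frame("side"); b=imaging.grab_frame("top"); p=[.5502,-.0144,-.2038]
for f in (a,b):
    d=dots(f); print([[round(float(np.linalg.norm(d-proj(f,[*q,.034]),axis=1).min()),1)] for q in at(p,C)])
save("e3",np.vstack([cv2.resize(a["pixels"][190:265,210:350],(560,300)),cv2.resize(b["pixels"][170:300,200:440],(560,300))]))
E
```

```text
[[1.0], [1.1], [1.1], [0.9]]
[[0.6], [0.4], [0.5], [0.6]]
```

View pics/e3.png

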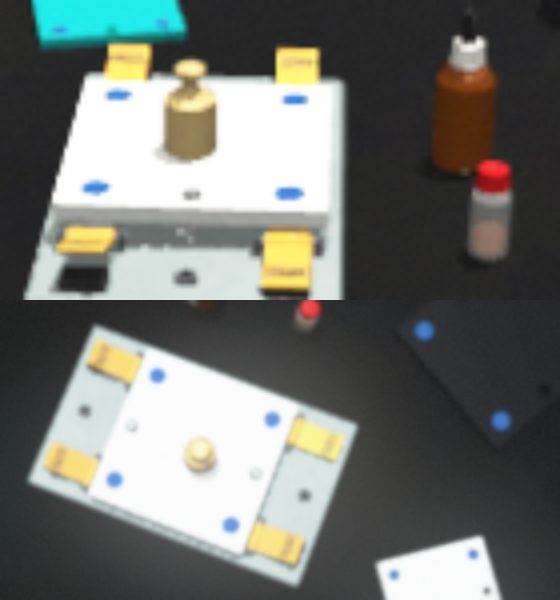

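The far right lever lies flat (upper view, about (288,260)) and the other three still stand. The plate is level: every dot is back within about 1 px of its first position. The weight, bottle and vial have not moved. I'm handing in.

```bash
python3 -c "
from bench import r
print(abs(r.get_obs()['qvel']).max()); print(r.hand_in())"
```

```text
0.00837786968165751
the job is handed in; nothing more can be done
None
```

The far right corner (corner_2) was the one that had lost its footing. Its lever is now pressed flat and the job is handed in, at about 23.5 s of the 51 s allowed.

- **Finding the corner:** I pressed the dots in the order near right, near left, far left, far right. The first three held firm at about 14–16 N. The far right sank about 4 mm at about 4–5 N and then hit its stop.
- **Pressing the lever:** I pressed only the far right lever (shim_2). It moved at about 5–7 N and stopped firmly at 23 N. The fingertip stopped within about 0.5 mm of the height expected for a flat lever.
- **Last checks:** In both cameras the far right lever lies flat and the other three stand. All four dots are within about 1 px of their original level positions. The weight, bottle and vial stand where they were, and the arm was clear of everything.
- **What disagreed:** The fingertip touched the plate with the reported TCP height about 31 mm lower than the stated 14 mm nose length predicts. I went by contact force and the camera pictures instead. The force to move the lever also read a little under the stated 8 N.

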